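# Label a stock bin and aim the scanner at it

### The arm

A 7-joint arm with a two-finger parallel gripper is mounted at the origin on the work surface. World frame = base frame: x ahead of the robot, y to its left, z up, the work surface at z = 0. Lengths are in mm, angles in degrees, forces in N, time in s.
With the tool pointing down it reaches from about 400 to 850 mm from the base axis. Payload 4.4 kg.
Tool frame: the origin (TCP) lies midway between the tips of the shut fingers; the grasp point (between the pads) lies 19 mm behind it; z points along the fingers, y is the line along which they close (so a half turn about z gives the same grasp; the last joint's range is limited). The gripper opens to 94 mm and grips with 3 to 60 N. Pads are 16 mm wide; open, the fingers measure 119 mm over their backs; the gripper's body (75 mm by 177 mm) begins 78 mm behind the grasp point.
Start: joints at [67.506, 36.005, 2.206, 86.941, -1.547, 57.084, -1.146], TCP at [208.688, -615.603, 205.478] pointing down, gripper open.
Joint ranges: [-175.42, 175.42], [-21.48, 121.26], [-71.46, 75.88], [10.55, 141.38], [-63.04, 243.04], [13.31, 113.54], [-168.57, 168.57]. Speed limits (degrees/s): [147.25, 147.25, 180, 180, 180, 180, 180].

### API

Orientations are given as a 3x3 rotation matrix whose columns are the frame's x, y, z axes.
In Python, from workcell import robot, eyes gives the robot as it stands. The module is installed in compiled form; this text tells all that it offers.
- The arm moves only by the tool drive_tool, never from a script. Its argument "series" is a list of rows, each a list of 3 entries, a list of its own where there are three numbers: the turn, a rotation vector about the tool's x, y, z normalised to -1 to 1, where 1 is 6 degrees, then the shift along the tool's x, y, z normalised to -1 to 1, where 1 is 0.05 m, then the opening, from 0 (shut) to 1 (fully open). A call has 1 to 10 rows; each row shifts and turns the commanded pose from where the row before left it, along the tool's axes as they then stand; what a row does not reach is not made up. A row lasts 1/8 s, in which the tool goes at most 62.5 mm and 10.7 degrees, less where a joint would pass 70% of its speed; a pose out of reach is approached as far as the arm can. A call with a number of a shift or a turn outside -1 to 1 is refused whole. A call with a gripper value outside its range is refused whole. The fingers move at their own pace and stop on an object; "squeeze" is the grip in N (left out, the last holds). Time passes only in rows, so rows that do not move let the fingers close. It gives the time, the measured TCP pose, the force, the opening and the grip force at its end, in the units of the state.
- robot.sense(): the state, without advancing time (a new reading comes with each control period).
- eyes.camera(name): name is "side" or "top"; returns a dict with "img" (420x560x3 uint8, blue, green, red), "z_map" (420x560 float32, mm along the optical axis (not along the pixel's ray), 0 where there is no reading), "K" (3x3 intrinsics, pixels), "origin" and "rotation" of the camera in the world. Camera axes: x right, y up, looking along -z (the intrinsics and any distortion apply to the point x, -y, -z); pixel columns grow to the right and rows downward; lengths in mm; the calibration is good to about 2 mm. A picture is of the moment at which its call begins.
- robot.sign_off(): hands the job in; it is judged then, once.
The state is a dict: "t": time; "joints": joint angles; "dq": joint speeds; "joint_efforts": joint torques, N m; "eef_pos": TCP position; "tcp_rot": TCP orientation; "force": force on the tool from outside, world axes, zero at the start; "ft_torque": the same for the moment, N m; "gripper_width": finger opening in mm; "finger_force": force on a finger pad.
Only numpy, scipy, OpenCV 4.12 (cv2) and the standard library are available. Lean on these libraries where they do the work, as an engineer would, in place of code of your own. Each camera call takes 0.05 s, during which the arm holds its last target. There are 200 camera calls.

### The job

Take the white label plate by its blue grip out of the wooden rack and slide it down, striped face outwards, into the empty label pocket on the front of the orange bin until it sits fully home, and let go of it. Then draw the hand scanner out of its holster, tip it about 45 degrees from nose-down and finish holding it still in the air in front of the label, pointed at the middle of the stripes from about 90 mm away. Keep holding it, and leave the other things on the bench where they are.

Things in the scene. Friction and masses are not known exactly. Their poses are not given: they have to be found in the camera images.
- tag: Label plate standing upright in the middle slot of the wooden rack: white plate 70 mm wide (its y) x 5 mm thick (its x) x 62 mm tall, with a blue grip block on top, 16 mm (x) x 40 mm (y) x 36 mm tall (z = 62 to 98 mm). Origin: centre of its lower edge; z up; the face with black stripes looks along its -x. About 60 g.
- code (a point): Middle of the black stripes on the label plate's front face: 46 mm above the plate's lower edge. Its axes are the plate's.
- rack: Fixed wooden block 90 x 100 x 34 mm with three slots along its y, 25 mm deep or a little more; the plate stands in the middle one (7.5 mm wide, slot floor 8 mm above the bench). Origin: centre of its underside. It is on the left or the right of the bench, the holster on the other side.
- bin_orange: Fixed orange open stock bin, 112 mm wide (y), 190 deep (x), rear 105 tall; origin on the bench under its front lip's middle; front looks along its -x, towards the robot. Its place in the row of three bins varies. Its front carries the empty black label pocket. Two grey bins beside it, some 175 mm apart, already have their label plates (tops 138 mm above the bench).
- pocket (a point): Middle of the inner floor of the orange bin's label pocket, 40 mm above the bench. Open at the top: 9 mm front to back (its x), 80 mm wide (y); front wall 28 mm tall inside plus an outward-flared edge to 36 mm, back wall 30 mm plus a flare to 41 mm. A plate fully home stands on this floor, stripes looking along the pocket's -x, perhaps leaning a few degrees.
- pocket_front (a point): Point 100 mm straight out in front of the pocket (along its -x), at the height of the pocket's floor: tells which way the pocket looks.
- scanner: Pistol-shaped hand scanner, nose down in its holster. Barrel 46 (its x) x 40 (y) x 110 mm (z); origin: middle of the nose; z runs from the nose to the flat rear end, so it looks along -z. Handle 26 mm wide (y), at z = 44 to 72 mm, reaches along -x to 111 mm from the barrel's axis, roughly towards the robot. Grip the barrel's rear end across y. 140 to 240 g.
- nose (a point): Middle of the scanner's nose window (the scanner's origin), with the scanner's axes.
- holster: Fixed holster: steel foot 120 x 110 x 10 mm with a black pocket 51 x 45 mm inside, pocket floor 10 mm and rim 48 mm above the bench. Origin: centre of its underside. The scanner lifts straight up out of it.
- wrench: Bystander: steel wrench lying on the bench, to be left alone. Origin: on its underside near its middle.
- tape: Bystander: yellow tape roll 80 mm across, 25 mm tall, to be left alone. Origin: centre of its underside.
- carton: Bystander: cardboard carton 130 x 100 x 80 mm, to be left alone. Origin: centre of its underside.
- can: Bystander: can 66 mm across, 160 mm tall, to be left alone. Origin: centre of its underside.
- mug: Bystander: white mug 80 mm across, 90 mm tall, to be left alone. Origin: centre of its underside.
Not all that is in view belongs to the job. There is more than one size of the tag; the job needs the larger.

How it is judged:
By the outcome, as a careful person would: the job done as asked, in the order asked, and still so for the second after the job is handed in, while the arm keeps its last pose, push and grip.
It also fails if it takes over 61 s, if anything falls off the work surface, if the arm or the gripper's body presses on something with over 40 N, if the wrist force passes 120 N, or if a joint passes its speed limit or range.

## Working session

There is one attempt and no reset: what is moved stays moved. The work goes in short steps, Python scripts to look and compute and a tool call to move; the robot and the scene stay as the last step left them, time stands still between calls to the robot, and variables do not carry over. Pictures are saved under pics/ and viewed, at most 10 in all, crops included, and the job is handed in when it is done.

Besides the shell and the picture viewer there is one more tool, called after "Emit:" as name([rows], argument=value, ...), one row to a line, values as JSON. drive_tool: Moves the arm, as the interface text tells. Its arguments: {"type":"object","properties":{"series":{"type":"array"},"squeeze":{"type":"number"}},"required":["series"]}

```bash
mkdir -p pics; cat > h.py <<'E'
import numpy as np, cv2
from workcell import robot, eyes
def grab(n):
    c=eyes.camera(n); np.savez(n+'.npz',**c); return c
def cloud(c):
    K=np.array(c['K']);z=c['z_map'];v,u=np.indices(z.shape)
    p=np.stack([(u-K[0,2])/K[0,0]*z,-(v-K[1,2])/K[1,1]*z,-z],-1)
    P=p@np.array(c['rotation']).T+np.array(c['origin']); P[z==0]=np.nan; return P
E
python3 - <<'E'
from h import *
for n in('top','side'):
    c=grab(n);cv2.imwrite(f'pics/{n}0.png',c['img']);print(n,[k for k in c],c['K'],c['origin'],c['rotation'])
print(robot.sense())
E
```

```text
top ['img', 'z_map', 'K', 'origin', 'rotation'] [[463.20069364   0.         278.22365801]
 [  0.         463.20069364 209.48888671]
 [  0.           0.           1.        ]] [ 489.67399448    3.25537864 1178.67869824] [[-0.0158167   0.99940118 -0.03077523]
 [-0.99985627 -0.01599685 -0.00561631]
 [-0.00610526  0.03068197  0.99951055]]
side ['img', 'z_map', 'K', 'origin', 'rotation'] [[393.44063726   0.         282.10236902]
 [  0.         393.44063726 218.81393247]
 [  0.           0.           1.        ]] [270.48719748 996.43259792 787.05037325] [[-0.97066858  0.12004529 -0.20830658]
 [-0.23942283 -0.56154252  0.79205221]
 [-0.02189087  0.81869355  0.57381326]]
{'t': 0.1, 'joints': array([67.50336994, 36.05206014,  2.20392855, 86.98560702, -1.54600286,
       57.08436122, -1.14559009]), 'dq': array([-0.04749282, -0.03232284,  0.11337353, -0.20878996, -0.03716723,
       -0.0452835 , -0.05864059]), 'joint_efforts': array([ 2.65044095e-03, -5.50784147e+01,  1.14754345e+00, -1.87115550e+01,
       -5.20653406e-02,  1.91748119e-02,  6.30840327e-05]), 'eef_pos': array([ 208.51903334, -615.05855077,  204.69009977]), 'tcp_rot': array([[ 9.47061543e-01,  3.21051596e-01, -5.54672173e-04],
       [ 3.21052072e-01, -9.47060335e-01,  1.51283703e-03],
       [-3.96092713e-05, -1.61082842e-03, -9.99998702e-01]]), 'force': array([-0.86469915, -0.54352332,  0.17988348]), 'ft_torque': array([-0.00797321,  0.00681761, -0.00228328]), 'finger_force': 0.0, 'gripper_width': 94.04547193512961}
```

View pics/top0.png

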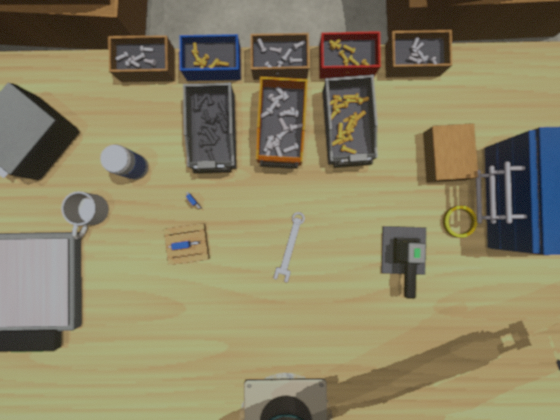

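View pics/side0.png

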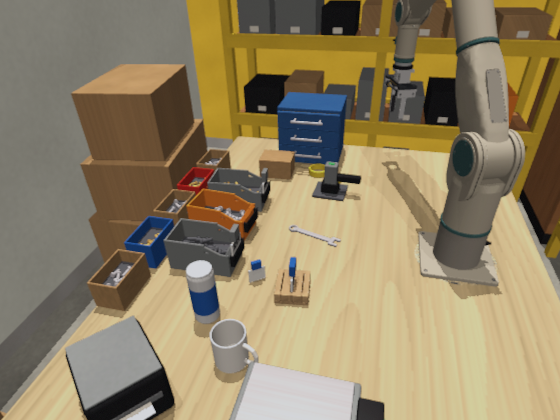

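```bash
python3 - <<'E'
from h import *
t=np.load('top.npz');s=np.load('side.npz')
def cr(c,u,v,w,h,k): return cv2.resize(c['img'][v:v+h,u:u+w],(w*k,h*k),interpolation=cv2.INTER_CUBIC)
a=cr(t,160,185,50,85,5); b=cr(t,250,140,60,35,5); d=cr(t,375,215,60,90,4)
e=cr(s,240,250,80,60,5); f=cr(s,180,180,80,60,5)
M=np.zeros((600,800,3),np.uint8)
def put(i,x,y):
    h=min(i.shape[0],600-y);w=min(i.shape[1],800-x);M[y:y+h,x:x+w]=i[:h,:w]
put(a,0,0);put(b,0,425);put(d,250,0);put(e,400,300);put(f,490,0)
cv2.imwrite('pics/crop1.png',M)
for n,c in(('top',t),('side',s)):
    P=cloud(c);I=cv2.cvtColor(c['img'],cv2.COLOR_BGR2HSV)
    def rep(name,m):
        m=m&np.isfinite(P[...,2])
        q=P[m]
        if len(q)<5: print(n,name,len(q));return
        r=cv2.minAreaRect(q[:,:2].astype(np.float32))
        print(n,name,len(q),'med',np.median(q,0).round(1),'min',np.percentile(q,2,axis=0).round(1),'max',np.percentile(q,98,axis=0).round(1),'rect',np.round(r[0],1),np.round(r[1],1),round(r[2],1))
    X,Y,Z=P[...,0],P[...,1],P[...,2]
    near=(X>300)&(X<520)&(Y>150)&(Y<330)
    blue=(I[...,0]>100)&(I[...,0]<130)&(I[...,1]>130)
    rep('grip',near&blue&(Z>85)); rep('blue low',near&blue&(Z<85)&(Z>20))
    rep('rack',near&(Z>28)&(Z<40)&(X<470)&~blue)
    rep('allnear>15',near&(Z>15))
    sc=(X>250)&(X<550)&(Y>-450)&(Y<-200)
    rep('sc all',sc&(Z>60)); rep('sc rear',sc&(Z>110)); rep('sc mid',sc&(Z>60)&(Z<100)); rep('foot',sc&(Z>6)&(Z<16));rep('holst',sc&(Z>40)&(Z<52))
    rep('sc hndl',sc&(Z>60)&(X<370))
    bn=(X>480)&(X<820)&(Y>-75)&(Y<110)
    rep('bin',bn&(Z>30)); 
    fr=bn&(X<640)
    for z in range(20,120,10): rep('bin z%d'%z,fr&(Z>z)&(Z<=z+10))
E
```

```text
top grip 81 med [444.1 237.6 105.9] min [437.4 219.5 102.8] max [450.9 255.3 110. ] rect [443.9 238.2] [11.5 37.5] 7.3
top blue low 0
top rack 939 med [430.5 237.2  33.9] min [399.  189.3  29.4] max [468.  288.1  38.1] rect [437.  238.9] [ 76.  100.8] 6.9
top allnear>15 1422 med [445.2 235.7  34.2] min [399.4 189.3  26.1] max [487.7 288.3 107.1] rect [443.8 239.6] [ 89.9 100.7] 7.2
top sc all 943 med [ 397.8 -298.1   84.2] min [ 313.  -322.3   63.5] max [ 441.  -284.3  123. ] rect [ 375.8 -302.7] [ 42.2 132.6] 87.2
top sc rear 367 med [ 420.1 -302.9  119.8] min [ 397.7 -324.1  112. ] max [ 440.9 -284.7  124.2] rect [ 419.2 -304.7] [41.3 43.5] 89.0
top sc mid 550 med [ 359.5 -295.6   80.8] min [ 311.9 -313.1   62. ] max [ 441.4 -284.3   94.5] rect [ 375.8 -298.8] [ 33.1 133. ] 88.7
top foot 1217 med [ 440.6 -284.6   10.1] min [ 357.9 -414.8    6.2] max [ 504.2 -248.9   14.8] rect [ 396.6 -327.3] [288.3 242.7] 1.6
top holst 185 med [ 433.2 -284.4   47.3] min [ 388.9 -333.2   41.3] max [ 450.3 -275.1   51.4] rect [ 419.3 -304.2] [58.2 62.8] 86.5
top sc hndl 328 med [ 340.1 -297.9   80.7
[... 2364 characters left out ...]
6.8
side bin z20 0
side bin z30 22 med [630.9   9.8  37. ] min [626.9 -37.5  32.6] max [636.2  54.2  39.8] rect [630.1   6.9] [95.7  5.3] 83.7
side bin z40 31 med [630.6  11.2  45.1] min [625.4 -37.4  40.3] max [638.6  51.7  49. ] rect [629.9   6.7] [92.5  6.6] 83.0
side bin z50 39 med [630.8  16.   56. ] min [627.1 -33.8  50.7] max [639.   54.4  59.8] rect [633.4  10.6] [12.7 90.6] 0.1
side bin z60 39 med [632.1   1.1  65.1] min [626.1 -48.3  60.9] max [639.5  52.   69.7] rect [634.7   2.2] [101.6  13.2] 86.7
side bin z70 27 med [628.8   4.9  76.8] min [624.2 -43.1  70.9] max [639.9  49.8  79.7] rect [630.9   2.1] [15.3 96.6] 2.2
side bin z80 0
side bin z90 0
side bin z100 0
side bin z110 0
```

View pics/crop1.png

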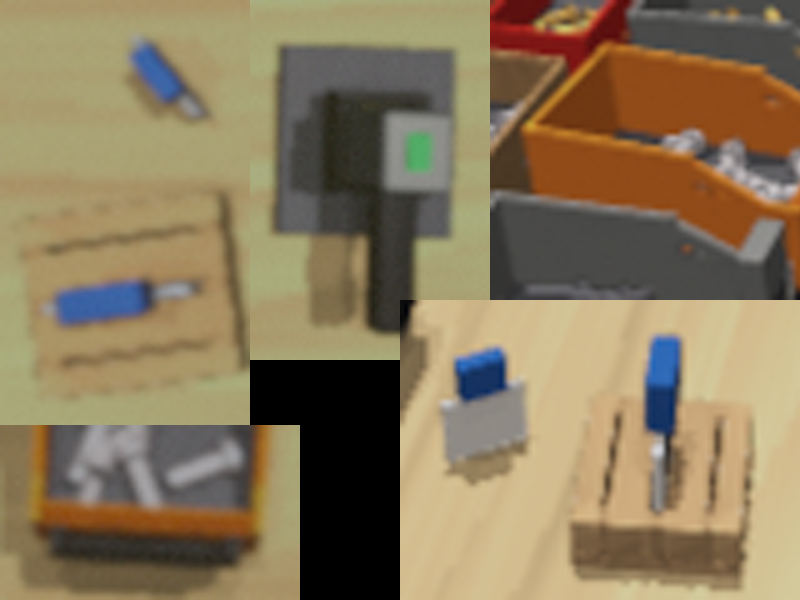

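The tag candidates in the top picture are the plate in the rack at (186,244) and a free-standing small one at (193,201). The rack one is the one to take: it stands in the middle slot and its measured grip of 37x12 mm with its top at z=106 (8+98) fits. The crop confirms that it is the larger. The scanner is at (415,252) with its rear end at z=120. The orange bin is at (281,122), and its dark pocket covers rows 161–168.

```bash
cat >> h.py <<'E'
from scipy.spatial.transform import Rotation as Ro
def plan(pos,R=None,s=None):
    s=s or robot.sense(); R0=np.array(s['tcp_rot']); p=np.array(s['eef_pos'])
    if R is not None:
        rv=Ro.from_matrix(R0.T@R).as_rotvec(degrees=True); print('turn units(6deg), tool',(rv/6).round(2))
    d=np.array(pos)-p
    print('pos',p.round(1),'shift old tool units',(R0.T@d/50).round(3), '' if R is None else ('after turn',(R.T@d/50).round(3)))
def down(yaw):  # tool z down, tool y at angle yaw
    a=np.radians(yaw); y=np.array([np.cos(a),np.sin(a),0]); z=np.array([0,0,-1.]); return np.stack([np.cross(y,z),y,z],1)
E
python3 - <<'E'
from h import *
t=np.load('top.npz');s=np.load('side.npz');P=cloud(t)
for v in range(152,174):
    print(v,' '.join('%.0f/%.0f'%(P[v,u,0],P[v,u,2]) for u in (262,268,274,280,286,292,297)),t['img'][v,280],t['img'][v,268])
# bin yaw: side rims
I=cv2.cvtColor(t['img'],cv2.COLOR_BGR2HSV);o=(I[...,0]<20)&(I[...,1]>180)&(P[...,2]>60)&(P[...,0]>620)&(P[...,0]<830)&(abs(P[...,1])<90)
L=[];Rr=[]
for v in range(84,150,3):
    u=np.where(o[v])[0]
    if len(u)>3: L.append(P[v,u.min()]);Rr.append(P[v,u.max()])
for A in(L,Rr):
    A=np.array(A);f=np.polyfit(A[:,0],A[:,1],1);print('edge slope deg',np.degrees(np.arctan(f[0])),'y at630',np.polyval(f,630))
# pocket's dark horizontal extent
for v in (163,165,167):
    d=(t['img'][v,250:310].max(1)<75); u=np.where(d)[0]+250; print(v,u.min(),u.max(),P[v,u.min()],P[v,u.max()])
plan([440,-200,230]);plan([444,239.5,180],down(7))
E
```

```text
152 667/43 666/48 667/37 664/58 667/37 666/42 666/38 [145 142 146] [155 153 156]
153 666/33 664/45 664/43 661/58 664/38 664/37 664/40 [155 153 155] [155 153 156]
154 663/39 662/44 661/45 659/61 661/40 661/41 661/39 [159 158 160] [146 148 156]
155 653/83 659/48 660/39 657/57 659/40 659/41 659/38 [149 153 163] [115 132 157]
156 652/76 652/78 650/84 651/78 656/43 656/40 656/39 [109 131 161] [ 71 109 157]
157 650/77 649/76 649/80 648/85 648/82 648/80 648/78 [ 60 105 157] [ 32  88 150]
158 648/72 647/78 647/77 646/83 646/78 646/77 646/78 [ 24  81 146] [ 26  79 145]
159 646/66 645/75 645/72 645/73 644/76 644/73 643/79 [ 19  76 143] [ 22  76 137]
160 644/69 644/64 644/66 643/70 643/69 642/75 641/77 [ 22  72 132] [ 22  62 109]
161 641/66 644/43 643/50 642/56 641/60 640/67 640/69 [ 23  58 100] [29 52 78]
162 639/65 642/40 643/36 642/38 641/43 640/52 638/67 [30 44 66] [37 46 55]
163 636/68 640/41 639/43 639/41 639/40 639/37 635/67 [40 48 53] [46 51 56]
164 634/71 634/69 633/73 637/41 637/39 636/40 633/66 [42 50 53] [36 45 46]
165 630/78 630/78 631/70 630/71 631/67 630/68 630/70 [36 44 48] [34 
[... 571 characters left out ...]
/-3 619/-2 619/-4 [ 67  98 114] [ 75 110 129]
edge slope deg -6.038632338611655 y at630 63.61696440027232
edge slope deg -2.721607848972945 y at630 -47.99718541953932
163 261 297 [635.97167615  49.02151634  71.78351847] [635.18463275 -37.48391395  66.83353258]
165 261 297 [632.43425383  49.50557411  61.80029345] [629.90956733 -37.27355897  70.33118908]
167 271 296 [630.59716259  25.92995014  34.02585486] [624.14236461 -34.51376717  78.43903948]
pos [ 208.5 -615.1  204.7] shift old tool units [ 7.05  -6.376 -0.496] 
turn units(6deg), tool [-1.000e-02 -1.000e-02 -1.305e+01]
pos [ 208.5 -615.1  204.7] shift old tool units [  9.947 -14.674   0.517] ('after turn', array([16.39 ,  6.757,  0.494]))
```

Emit:
drive_tool([
  [[0,0,0],[0.7,-0.64,-0.05],1],
  [[0,0,0],[0.7,-0.64,-0.05],1],
  [[0,0,0],[0.7,-0.64,-0.05],1],
  [[0,0,0],[0.7,-0.64,-0.05],1],
  [[0,0,0],[0.7,-0.64,-0.05],1],
  [[0,0,0],[0.7,-0.64,-0.05],1],
  [[0,0,0],[0.7,-0.64,-0.05],1],
  [[0,0,0],[0.7,-0.64,-0.05],1],
  [[0,0,0],[0.7,-0.64,-0.05],1],
  [[0,0,0],[0.7,-0.64,-0.05],1],
])

```text
t: 1.35
eef_pos: [437.9, -198.7, 230.4]
tcp_rot: [[0.947, 0.321, -0.0], [0.321, -0.947, 0.0], [-0.0, -0.0, -1.0]]
force: [1.3, -0.6, -0.5]
gripper_width: 94.0
finger_force: 0.0
```

Emit:
drive_tool([
  [[0,0,-1],[0,0,0],1],
  [[0,0,-1],[0,0,0],1],
  [[0,0,-1],[0,0,0],1],
  [[0,0,-1],[0,0,0],1],
  [[0,0,-1],[0,0,0],1],
  [[0,0,-1],[0,0,0],1],
  [[0,0,-1],[0,0,0],1],
  [[0,0,-1],[0,0,0],1],
  [[0,0,-1],[0,0,0],1],
  [[0,0,-1],[0,0,0],1],
])

```text
t: 2.6
eef_pos: [437.1, -200.1, 230.2]
tcp_rot: [[0.192, 0.981, -0.001], [0.981, -0.192, 0.0], [0.0, -0.001, -1.0]]
force: [-0.2, 0.4, -0.2]
gripper_width: 93.9
finger_force: 0.0
```

Emit:
drive_tool([
  [[0,0,-1],[0,0,0],1],
  [[0,0,-1],[0,0,0],1],
  [[0,0,-1],[0,0,0],1],
  [[0,0,-0.05],[0,0,0],1],
  [[0,0,0],[0,0,0],1],
])

```text
t: 3.22
eef_pos: [437.3, -200.2, 230.3]
tcp_rot: [[-0.12, 0.993, -0.0], [0.993, 0.12, 0.0], [0.0, -0.0, -1.0]]
force: [0.3, -0.7, 0.6]
gripper_width: 93.5
finger_force: 0.0
```

```bash
python3 -c "
from h import *
plan([444,239.5,190],down(7));s=robot.sense();print(s['t'],s['joints'].round(1))"
```

```text
turn units(6deg), tool [-0.   -0.   -0.01]
pos [ 437.3 -200.2  230.3] shift old tool units [8.714 1.193 0.809] ('after turn', array([8.712, 1.205, 0.807]))
3.225 [ 36.3  21.4 -20.4 110.9   9.6  49.4  17.8]
```

Emit:
drive_tool([
  [[0,0,0],[0.97,0.13,0],0.6],
  [[0,0,0],[0.97,0.13,0],0.6],
  [[0,0,0],[0.97,0.13,0],0.6],
  [[0,0,0],[0.97,0.13,0],0.6],
  [[0,0,0],[0.97,0.13,0],0.6],
  [[0,0,0],[0.97,0.13,0],0.6],
  [[0,0,0],[0.97,0.13,0],0.6],
  [[0,0,0],[0.97,0.13,0],0.6],
  [[0,0,0],[0.95,0.15,0.4],0.6],
  [[0,0,0],[0,0,0.4],0.6],
])

```text
t: 4.47
eef_pos: [442.8, 244.4, 190.3]
tcp_rot: [[-0.127, 0.992, 0.001], [0.992, 0.127, 0.003], [0.003, 0.002, -1.0]]
force: [0.7, -1.2, -0.4]
gripper_width: 56.1
finger_force: 0.0
```

```bash
python3 - <<'E'
from h import *
plan([444,239.5,71],down(7))
c=grab('side');t=grab('top')
a=cv2.resize(c['img'][190:310,230:350],(480,480),interpolation=2)
b=cv2.resize(t['img'][200:280,150:230],(320,320),interpolation=2)
M=np.zeros((480,800,3),np.uint8);M[:,:480]=a;M[:320,480:]=b;cv2.imwrite('pics/g1.png',M)
E
```

```text
turn units(6deg), tool [ 0.02 -0.03  0.05]
pos [442.8 244.4 190.3] shift old tool units [-0.107  0.008  2.386] ('after turn', array([-0.099,  0.012,  2.386]))
```

View pics/g1.png

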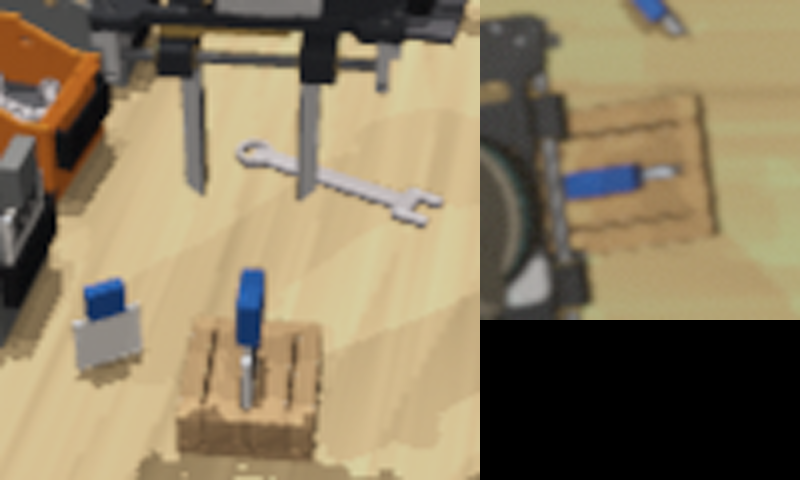

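The fingers are centred above the blue grip (side crop (250,300)), so I'm going down to grip it.

Emit:
drive_tool([
  [[0,0,0.05],[-0.06,0,0.7],0.6],
  [[0,0,0],[0,0,0.7],0.6],
  [[0,0,0],[0,0,0.7],0.6],
  [[0,0,0],[0,0,0.28],0.6],
  [[0,0,0],[0,0,0],0.6],
])

```text
t: 5.2
eef_pos: [443.8, 235.9, 71.5]
tcp_rot: [[-0.116, 0.993, -0.0], [0.993, 0.116, -0.001], [-0.001, -0.0, -1.0]]
force: [-0.5, 0.0, 0.6]
gripper_width: 56.4
finger_force: 0.0
```

Emit:
drive_tool([
  [[0,0,0],[0,0,0],0.1],
  [[0,0,0],[0,0,0],0.1],
  [[0,0,0],[0,0,0],0.1],
  [[0,0,0],[0,0,0],0.1],
  [[0,0,0],[0,0,0],0],
], squeeze=25)

```text
t: 5.82
eef_pos: [444.6, 236.6, 71.7]
tcp_rot: [[-0.117, 0.993, 0.002], [0.993, 0.117, 0.001], [0.001, 0.002, -1.0]]
force: [3.0, 0.6, 0.2]
gripper_width: 15.9
finger_force: 25.0
```

Emit:
drive_tool([
  [[0,0,0],[0,0,-0.2],0],
  [[0,0,0],[0,0,-0.4],0],
  [[0,0,0],[0,0,-0.6],0],
  [[0,0,0],[0,0,-0.7],0],
  [[0,0,0],[0,0,-0.7],0],
  [[0,0,0],[0,0,-0.4],0],
  [[0,0,0],[0,0,0],0],
])

```text
t: 6.7
eef_pos: [443.7, 236.7, 223.0]
tcp_rot: [[-0.117, 0.993, 0.002], [0.993, 0.117, 0.001], [0.001, 0.002, -1.0]]
force: [-0.2, -0.3, -0.2]
gripper_width: 16.0
finger_force: 25.0
```

```bash
python3 - <<'E'
from h import *
plan([610,150,225],down(-50)); plan([638,6,200],down(-4.2))
c=grab('side');t=grab('top')
a=cv2.resize(c['img'][190:310,230:350],(480,480),interpolation=2)
b=cv2.resize(t['img'][200:280,150:230],(320,320),interpolation=2)
M=np.zeros((480,800,3),np.uint8);M[:,:480]=a;M[:320,480:]=b;cv2.imwrite('pics/g2.png',M)
E
```

```text
turn units(6deg), tool [ 0.01 -0.02  9.45]
pos [443.7 236.7 223. ] shift old tool units [-2.112  3.101 -0.036] ('after turn', array([ 1.433,  3.467, -0.04 ]))
turn units(6deg), tool [ 0.02 -0.01  1.82]
pos [443.7 236.7 223. ] shift old tool units [-5.038  3.319  0.462] ('after turn', array([-4.318,  4.214,  0.46 ]))
```

View pics/g2.png

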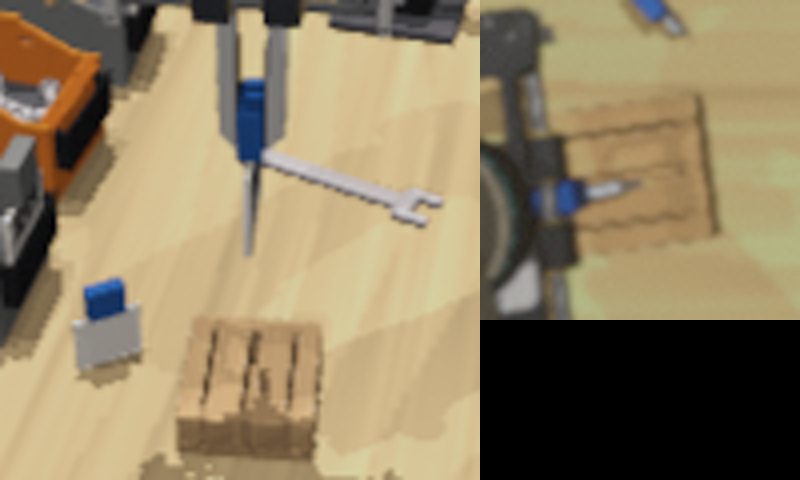

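Emit:
drive_tool([
  [[0,0,1],[0,0,0],0],
  [[0,0,1],[0,0,0],0],
  [[0,0,1],[0,0,0],0],
  [[0,0,1],[0,0,0],0],
  [[0,0,1],[0,0,0],0],
  [[0,0,1],[0,0,0],0],
  [[0,0,1],[0,0,0],0],
  [[0,0,0],[0,0,0],0],
])

```text
t: 7.8
eef_pos: [442.6, 235.9, 220.3]
tcp_rot: [[0.576, 0.817, -0.002], [0.817, -0.576, -0.002], [-0.003, -0.001, -1.0]]
force: [0.3, -0.2, -1.2]
gripper_width: 15.4
finger_force: 25.0
```

```bash
python3 - <<'E'
from h import *
c=grab('side');s=robot.sense();P=cloud(c)
a=cv2.resize(c['img'][190:270,260:340],(480,480),interpolation=2)
cv2.imwrite('pics/g3.png',a)
T=np.array(s['tcp_rot']);L=(P-np.array(s['eef_pos']))@T  # tool frame
m=(abs(L[...,0])<60)&(abs(L[...,1])<12)&(L[...,2]>6)&(L[...,2]<75)
q=L[m];print(m.sum())
for lo in range(5,75,10):
    k=q[(q[:,2]>lo)&(q[:,2]<=lo+10)]
    if len(k):print(lo,len(k),k.min(0).round(1),k.max(0).round(1),np.median(k,0).round(1))
v,u=np.where(m);print(u.min(),u.max(),v.min(),v.max())
plan([638,6,200],down(-4.2))
E
```

```text
379
5 61 [-31.6  -5.    6. ] [36.8  1.1 15. ] [ 6.4 -3.1 10.5]
15 66 [-30.6  -5.8  15. ] [37.4  0.7 24.6] [ 3.7 -2.9 19.6]
25 76 [-31.5  -4.8  25. ] [37.3  3.6 34.9] [ 7.8 -2.5 30.7]
35 65 [-31.8  -5.4  35.1] [37.2  2.  44.9] [ 5.5 -2.8 40.2]
45 66 [-29.9  -5.3  45.1] [37.2  2.2 54.7] [ 7.2 -2.3 49.6]
55 45 [-32.5  -4.8  55.3] [35.9 -0.1 62.7] [ 1.8 -2.5 57.8]
282 303 224 251
turn units(6deg), tool [-0.01  0.02 -5.16]
pos [442.8 236.  220.5] shift old tool units [-1.513  5.841  0.407] ('after turn', array([-4.303,  4.231,  0.41 ]))
```

View pics/g3.png

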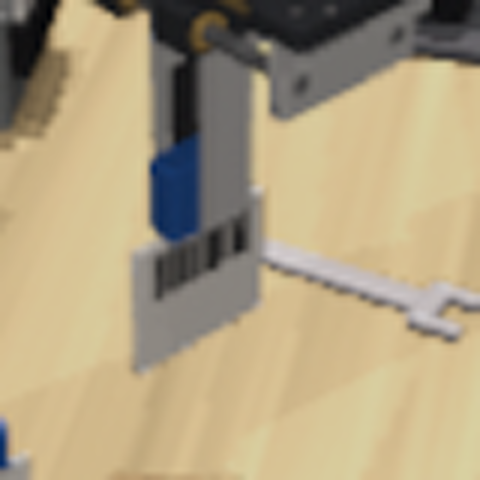

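The black stripes are on the tool's -y side, which is the tag's -x face, so the grasp is the right way round. The plate's lower edge is 63 mm below the TCP, and its middle is 2.7 mm off along tool x. Next is the turn back and the move over the pocket.

Emit:
drive_tool([
  [[0,0,-1],[0,0,0],0],
  [[0,0,-1],[0,0,0],0],
  [[0,0,-1],[0,0,0],0],
  [[0,0,-1],[0,0,0],0],
  [[0,0,-1],[0,0,0],0],
  [[0,0,-0.16],[0,0,0],0],
  [[0,0,0],[0,0,0],0],
])

```text
t: 8.72
eef_pos: [443.5, 236.2, 221.2]
tcp_rot: [[0.076, 0.997, -0.001], [0.997, -0.076, -0.0], [-0.0, -0.001, -1.0]]
force: [0.2, -0.3, -0.4]
gripper_width: 15.9
finger_force: 25.0
```

Emit:
drive_tool([
  [[0,0,0],[-0.54,0.53,0.02],0],
  [[0,0,0],[-0.54,0.53,0.02],0],
  [[0,0,0],[-0.54,0.53,0.02],0],
  [[0,0,0],[-0.54,0.53,0.02],0],
  [[0,0,0],[-0.54,0.53,0.02],0],
  [[0,0,0],[-0.54,0.53,0.02],0],
  [[0,0,0],[-0.54,0.53,0.02],0],
  [[0,0,0],[-0.54,0.52,0.02],0],
  [[0,0,0],[0,0,0],0],
  [[0,0,0],[0,0,0],0],
])

```text
t: 9.98
eef_pos: [637.6, 6.0, 213.2]
tcp_rot: [[0.075, 0.997, -0.001], [0.997, -0.075, 0.001], [0.001, -0.001, -1.0]]
force: [0.2, 0.3, 0.2]
gripper_width: 15.7
finger_force: 25.0
```

```bash
python3 - <<'E'
from h import *
plan([638,3.3,165],down(-4.2));print(robot.sense()['joints'].round(1))
E
```

```text
turn units(6deg), tool [-0.01 -0.01 -0.02]
pos [637.6   6.  213.2] shift old tool units [-0.055  0.014  0.963] ('after turn', array([-0.054,  0.013,  0.963]))
[  9.2  35.7 -20.7  88.   13.9  58.8 -19.4]
```

Emit:
drive_tool([
  [[0,0,0],[-0.05,0.01,0.6],0],
  [[0,0,0],[0,0,0.6],0],
  [[0,0,0],[0,0,0],0],
  [[0,0,0],[0,0,0],0],
])

```text
t: 10.48
eef_pos: [639.1, 3.8, 154.8]
tcp_rot: [[0.074, 0.997, 0.002], [0.997, -0.074, 0.001], [0.001, 0.002, -1.0]]
force: [0.9, 0.3, -1.2]
gripper_width: 15.7
finger_force: 25.0
```

```bash
python3 - <<'E'
from h import *
s=robot.sense();print(s['eef_pos'].round(1))
c=grab('side');t=grab('top')
P=cloud(c);L=(P-np.array(s['eef_pos']))@np.array(s['tcp_rot'])
for lo in range(0,110,8):
    m=(abs(L[...,0])<60)&(abs(L[...,1])<25)&(L[...,2]>lo)&(L[...,2]<=lo+8);k=L[m]
    if len(k)>3:print(lo,len(k),np.percentile(k,5,axis=0).round(1),np.percentile(k,95,axis=0).round(1),np.median(k,0).round(1))
a=cv2.resize(c['img'][170:250,195:275],(480,480),interpolation=2)
b=cv2.resize(t['img'][125:185,250:310],(300,300),interpolation=2)
M=np.zeros((480,800,3),np.uint8);M[:,:480]=a;M[:300,480:780]=b;cv2.imwrite('pics/g4.png',M)
E
```

```text
[639.1   3.8 154.8]
0 9 [14.3 -4.7  1.8] [38.  -1.4  7. ] [30.8 -2.8  4.2]
8 17 [-9.3 -5.2  8.5] [36.1 -1.  15.5] [15.5 -3.6 12.2]
16 25 [-27.6  -4.3  16.2] [38.  -1.5 23.4] [ 5.8 -3.5 19.9]
24 22 [-29.3  -4.3  24.4] [35.6 -2.  31.1] [ 9.4 -3.2 28. ]
32 22 [-26.6  -4.6  32.4] [36.2  0.9 39.6] [10.6 -3.1 35. ]
40 24 [-26.2  -4.5  40.7] [36.6 -1.4 47.5] [ 9.8 -3.2 44.3]
48 18 [-23.6  -5.1  48. ] [35.7 -1.4 55.5] [10.3 -3.8 51.7]
56 16 [-28.2  -4.3  56.8] [36.2 -0.4 62.4] [ 4.3 -2.7 59.1]
64 4 [22.5  9.  70.8] [52.8 10.7 71.5] [30.9  9.9 71.2]
72 62 [-34.  -13.6  73. ] [56.6 20.4 79.5] [28.9  5.2 76.9]
80 73 [-43.2  -9.9  80.4] [58.1 18.4 87.5] [14.7  3.5 84.2]
88 59 [-39.2 -10.   88.9] [58.5  7.9 95.5] [13.5  1.7 91.9]
96 53 [-33.2 -10.8  96.4] [ 57.7   8.4 103.8] [23.5 -7.9 99.7]
104 33 [-27.6 -10.7 104.8] [ 55.3  10.1 111.4] [ 28.4  -8.9 108.5]
```

View pics/g4.png

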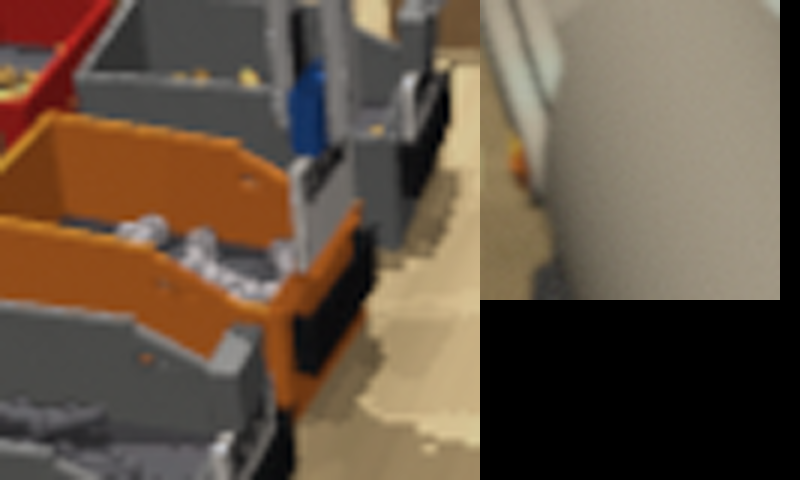

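```bash
python3 - <<'E'
from h import *
s=robot.sense();c=np.load('side.npz');P=cloud(c);L=(P-np.array(s['eef_pos']))@np.array(s['tcp_rot'])
dk=(c['img'].max(2)<70)&(abs(L[...,0])<75)&(L[...,1]<5)&(L[...,1]>-20)&(L[...,2]>76)&(L[...,2]<115)
k=L[dk];print(len(k))
for lo in range(76,116,5):
    q=k[(k[:,2]>lo)&(k[:,2]<=lo+5)]
    if len(q):print(lo,len(q),q[:,0].min().round(1),q[:,0].max().round(1),np.median(q[:,1]).round(1))
v,u=np.where(dk);print(u.min(),u.max(),v.min(),v.max())
f=np.polyfit(k[:,0],k[:,1],1);print('yaw rel slope',np.degrees(np.arctan(f[0])))
wh=(c['img'].min(2)>110)&(abs(L[...,0])<60)&(abs(L[...,1])<8)&(L[...,2]>25)&(L[...,2]<62);q=L[wh];print(q[:,0].min(),q[:,0].max())
plan([638.2,3.3,150],down(-4.2))
E
```

```text
140
76 14 -33.5 46.2 -12.9
81 9 -40.0 51.8 -6.3
86 18 -38.4 49.1 -9.9
91 21 -41.0 48.1 -9.7
96 24 -39.1 49.8 -9.6
101 20 -34.7 49.8 -9.8
106 19 -29.1 50.4 -9.6
111 15 -35.4 48.5 -10.1
244 257 208 230
yaw rel slope 2.1883593193100555
33.37167288380012 39.0066681875377
turn units(6deg), tool [ 0.03 -0.01 -0.01]
pos [639.5   3.2 155.2] shift old tool units [-0.001 -0.027  0.103] ('after turn', array([-0.001, -0.027,  0.103]))
```

Emit:
drive_tool([
  [[0,0,0.15],[0.03,-0.03,0.1],0],
  [[0,0,0],[0,0,0.15],0],
  [[0,0,0],[0,0,0.15],0],
  [[0,0,0],[0,0,0.15],0],
  [[0,0,0],[0,0,0.15],0],
  [[0,0,0],[0,0,0],0],
])

```text
t: 11.32
eef_pos: [637.5, 4.0, 117.7]
tcp_rot: [[0.091, 0.996, 0.0], [0.996, -0.091, -0.0], [0.0, 0.0, -1.0]]
force: [0.7, -0.7, -1.0]
gripper_width: 15.7
finger_force: 25.0
```

Emit:
drive_tool([
  [[0,0,0],[0,0,0.1],0],
  [[0,0,0],[0,0,0.1],0],
  [[0,0,0],[0,0,0.06],0],
  [[0,0,0],[0,0,0],0],
])

```text
t: 11.82
eef_pos: [637.5, 4.1, 105.3]
tcp_rot: [[0.091, 0.996, 0.001], [0.996, -0.091, 0.0], [0.0, 0.001, -1.0]]
force: [1.3, -0.3, -2.4]
gripper_width: 16.0
finger_force: 25.0
```

Emit:
drive_tool([
  [[0,0,0],[0,0,0.03],0],
  [[0,0,0],[0,0,0.03],0],
  [[0,0,0],[0,0,0.03],0],
  [[0,0,0],[0,0,0],0],
])

```text
t: 12.32
eef_pos: [637.6, 4.1, 103.6]
tcp_rot: [[0.091, 0.996, 0.001], [0.996, -0.091, -0.001], [-0.0, 0.001, -1.0]]
force: [-2.3, -1.0, 16.1]
gripper_width: 16.0
finger_force: 25.0
```

Contact with the pocket floor came at 16 N with the lower edge at about z=40.5, so the plate is home. I'll release it and retreat upwards.

Emit:
drive_tool([
  [[0,0,0],[0,0,0],0.3],
  [[0,0,0],[0,0,0],0.45],
  [[0,0,0],[0,0,0],0.45],
  [[0,0,0],[0,0,0],0.45],
  [[0,0,0],[0,0,-0.5],0.45],
  [[0,0,0],[0,0,-0.9],0.45],
  [[0,0,0],[0,0,-0.9],0.45],
  [[0,0,0],[0,0,-0.5],0.45],
])

```text
t: 13.32
eef_pos: [638.0, 4.4, 243.5]
tcp_rot: [[0.091, 0.996, 0.003], [0.996, -0.091, 0.0], [0.001, 0.003, -1.0]]
force: [-0.1, 1.3, -0.2]
gripper_width: 42.3
finger_force: 0.0
```

```bash
python3 - <<'E'
from h import *
plan([419,-303,200],down(-92.7));print(robot.sense()['joints'].round(1),robot.sense()['t'])
E
```

```text
turn units(6deg), tool [ 0.02 -0.03 14.58]
pos [638.    4.4 243.5] shift old tool units [-6.521 -3.806  0.855] ('after turn', array([-4.086,  6.347,  0.87 ]))
[  9.5  34.  -20.9  86.   13.   62.2 -19.4] 13.325
```

Emit:
drive_tool([
  [[0,0,-1],[0,0,0],1],
  [[0,0,-1],[0,0,0],1],
  [[0,0,-1],[0,0,0],1],
  [[0,0,-1],[0,0,0],1],
  [[0,0,-1],[0,0,0],1],
  [[0,0,-1],[0,0,0],1],
  [[0,0,-1],[0,0,0],1],
  [[0,0,-1],[0,0,0],1],
  [[0,0,-1],[0,0,0],1],
  [[0,0,-1],[0,0,0],1],
])

```text
t: 14.58
eef_pos: [637.0, 4.0, 240.7]
tcp_rot: [[-0.819, 0.574, -0.001], [0.574, 0.819, -0.0], [0.0, -0.0, -1.0]]
force: [-0.2, 0.2, -0.3]
gripper_width: 94.1
finger_force: 0.0
```

Emit:
drive_tool([
  [[0,0,-1],[0,0,0],0.8],
  [[0,0,-1],[0,0,0],0.8],
  [[0,0,-1],[0,0,0],0.8],
  [[0,0,-1],[0,0,0],0.8],
  [[0,0,-1],[0,0,0],0.8],
  [[0,0,-0.4],[0,0,0],0.8],
  [[0,0,0],[0,0,0],0.8],
])

```text
t: 15.45
eef_pos: [637.1, 4.0, 240.8]
tcp_rot: [[-0.999, 0.05, -0.0], [0.05, 0.999, 0.0], [0.0, 0.0, -1.0]]
force: [-0.1, -0.4, -0.7]
gripper_width: 75.2
finger_force: 0.0
```

```bash
python3 - <<'E'
from h import *
plan([419,-303,200],down(87.3));print(robot.sense()['joints'].round(1),robot.sense()['t'])
E
```

```text
turn units(6deg), tool [ 0.   -0.   -0.03]
pos [637.1   4.  240.8] shift old tool units [ 4.048 -6.352  0.817] ('after turn', array([ 4.068, -6.339,  0.816]))
[ 22.3  38.9 -44.9  85.8  28.7  67.3  59.7] 15.45
```

Emit:
drive_tool([
  [[0,0,0],[0.45,-0.705,0.05],0.8],
  [[0,0,0],[0.45,-0.705,0.05],0.8],
  [[0,0,0],[0.45,-0.705,0.05],0.8],
  [[0,0,0],[0.45,-0.705,0.05],0.8],
  [[0,0,0],[0.45,-0.705,0.05],0.8],
  [[0,0,0],[0.45,-0.705,0.05],0.8],
  [[0,0,0],[0.45,-0.705,0.05],0.8],
  [[0,0,0],[0.45,-0.705,0.05],0.8],
  [[0,0,0],[0.45,-0.705,0.05],0.8],
  [[0,0,0],[0,0,0],0.8],
])

```text
t: 16.7
eef_pos: [416.7, -306.1, 217.9]
tcp_rot: [[-0.998, 0.057, -0.002], [0.057, 0.998, -0.001], [0.002, -0.001, -1.0]]
force: [0.8, 0.7, -0.8]
gripper_width: 74.7
finger_force: 0.0
```

```bash
python3 - <<'E'
from h import *
plan([419,-302.5,76],down(87.3));print(robot.sense()['joints'].round(1),robot.sense()['t'])
t=grab('top');c=grab('side')
a=cv2.resize(c['img'][140:220,290:370],(480,480),interpolation=2)
b=cv2.resize(t['img'][110:180,245:315],(280,280),interpolation=2)
d=cv2.resize(c['img'][170:250,195:275],(320,320),interpolation=2)
M=np.zeros((600,800,3),np.uint8);M[:480,:480]=a;M[:280,480:760]=b;M[280:,480:800]=d;cv2.imwrite('pics/g5.png',M)
# tag after placing
P=cloud(t);Ps=cloud(c)
for n,Q,im in(('top',P,t['img']),('side',Ps,c['img'])):
    I=cv2.cvtColor(im,cv2.COLOR_BGR2HSV);bl=(I[...,0]>100)&(I[...,0]<130)&(I[...,1]>130)&(abs(Q[...,1])<60)&(Q[...,0]>600)&(Q[...,0]<670)&(Q[...,2]>90)
    q=Q[bl];print(n,len(q),q.min(0).round(1),q.max(0).round(1),np.median(q,0).round(1),cv2.minAreaRect(q[:,:2].astype(np.float32)) if len(q)>4 else '')
Q=Ps;im=c['img'];m=(abs(Q[...,1]-6)<45)&(Q[...,0]>610)&(Q[...,0]<660)&(Q[...,2]>82)&(Q[...,2]<100);q=Q[m]
f=np.linalg.lstsq(np.c_[q[:,1:],np.ones(len(q))],q[:,0],rcond=None)[0];print('plate plane x=a*y+b*z+c',f,len(q),q.min(0),q.max(0), 'x at code',f@[6,86,1])
E
```

```text
turn units(6deg), tool [-0.01 -0.02 -0.09]
pos [ 416.7 -306.1  217.9] shift old tool units [-0.049  0.077  2.838] ('after turn', array([-0.043,  0.073,  2.838]))
[ 65.2  30.8 -48.2 106.2  27.7  55.6  91.6] 16.7
top 107 [626.8 -10.3 125.2] [642.8  23.8 143.5] [635.4   7.8 137.7] ((635.3060913085938, 6.865211486816406), (34.38796615600586, 14.342019081115723), 84.9004135131836)
side 104 [627.5 -12.  102.4] [645.2  30.4 141.8] [633.4  19.2 130. ] ((635.6641845703125, 9.074207305908203), (42.46691131591797, 16.8514347076416), 86.00764465332031)
plate plane x=a*y+b*z+c [ 1.71472592e-01 -2.57797869e-01  6.56691706e+02] 47 [630.39675362 -22.29407255  82.0690217 ] [653.13073305  48.09209453  99.26536554] x at code 635.5499252862671
```

View pics/g5.png

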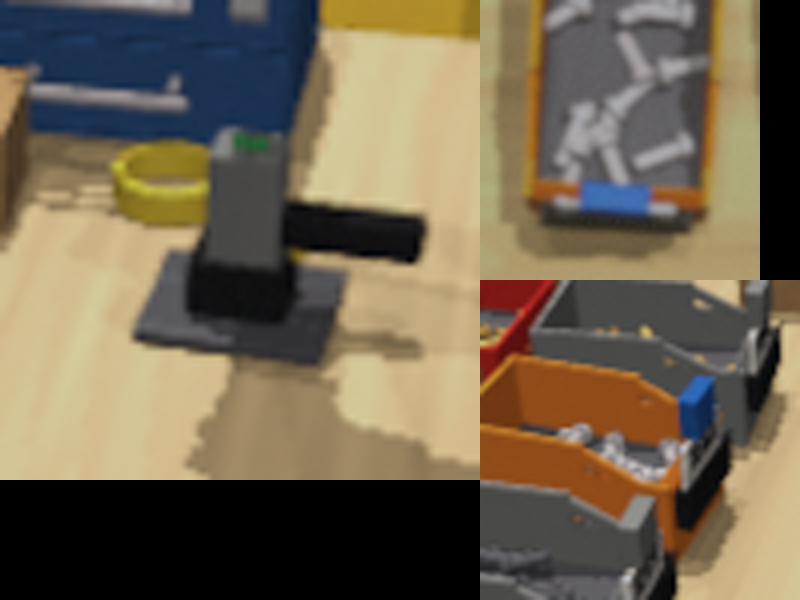

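The plate stands in the pocket with its grip top at z=138 (40+98). The scanner stands free in its holster at side crop (245,200). I'm going down on its rear end.

Emit:
drive_tool([
  [[0,0,-0.1],[-0.04,0.07,0.6],0.8],
  [[0,0,0],[0,0,0.6],0.8],
  [[0,0,0],[0,0,0.6],0.8],
  [[0,0,0],[0,0,0.6],0.8],
  [[0,0,0],[0,0,0.43],0.8],
  [[0,0,0],[0,0,0],0.8],
])

```text
t: 17.55
eef_pos: [421.8, -297.4, 76.1]
tcp_rot: [[-0.999, 0.036, -0.001], [0.036, 0.999, 0.002], [0.002, 0.002, -1.0]]
force: [-0.4, -1.1, 0.5]
gripper_width: 75.4
finger_force: 0.0
```

Emit:
drive_tool([
  [[0,0,0],[0,0,0],0.3],
  [[0,0,0],[0,0,0],0.3],
  [[0,0,0],[0,0,0],0.3],
  [[0,0,0],[0,0,0],0.2],
  [[0,0,0],[0,0,0],0.2],
  [[0,0,0],[0,0,0],0.2],
], squeeze=55)

```text
t: 18.3
eef_pos: [421.5, -301.2, 77.4]
tcp_rot: [[-0.999, 0.04, 0.0], [0.04, 0.999, -0.002], [-0.0, -0.002, -1.0]]
force: [-0.3, -5.5, 2.6]
gripper_width: 40.0
finger_force: 54.6
```

Emit:
drive_tool([
  [[0,0,0],[0,0,-0.1],0.2],
  [[0,0,0],[0,0,-0.25],0.2],
  [[0,0,0],[0,0,-0.4],0.2],
  [[0,0,0],[0,0,-0.5],0.2],
  [[0,0,0],[0,0,-0.6],0.2],
  [[0,0,0],[0,0,-0.6],0.2],
  [[0,0,0],[0,0,-0.5],0.2],
  [[0,0,0],[0,0,-0.3],0.2],
  [[0,0,0],[0,0,0],0.2],
  [[0,0,0],[0,0,0],0.2],
])

```text
t: 19.55
eef_pos: [420.8, -299.0, 238.4]
tcp_rot: [[-0.999, 0.039, -0.002], [0.039, 0.999, 0.001], [0.002, 0.001, -1.0]]
force: [-0.6, 0.6, -2.3]
gripper_width: 39.9
finger_force: 54.9
```

```bash
cat > m.py <<'E'
from h import *
def meas():
    s=robot.sense();T=np.array(s['tcp_rot'])
    for n in('top','side'):
        c=grab(n);P=cloud(c);L=(P-np.array(s['eef_pos']))@T
        m=(abs(L[...,0])<130)&(abs(L[...,1])<19.5)&(L[...,2]>8)&(L[...,2]<78);q=L[m];print(n,len(q))
        for lo in range(-30,80,10):
            k=L[(abs(L[...,0])<130)&(abs(L[...,1])<24)&(L[...,2]>lo)&(L[...,2]<=lo+10)]
            if len(k)>3:print(lo,len(k),k.min(0).round(1),k.max(0).round(1),np.median(k,0).round(1))
        if n=='side':
            v,u=np.where(m)
            if len(u): print(u.min(),u.max(),v.min(),v.max())
E
python3 - <<'E'
from m import *
meas();s=robot.sense();print(s['eef_pos'],s['force'],s['joints'].round(1),s['t'])
E
```

```text
top 47
-20 5 [ 14.1  19.6 -19.5] [ 22.1  20.2 -17.7] [ 18.1  19.9 -18.3]
-10 408 [ 24.9 -12.7  -9.2] [ 1.116e+02  1.660e+01 -1.000e-01] [79.6  0.9 -4. ]
0 65 [ 27.8 -12.7   0.2] [111.9  14.    9.8] [73.8 12.1  4.2]
10 34 [43.  10.9 10. ] [110.3  13.3  19.4] [80.9 12.  13.8]
side 232
-30 26 [-17.5 -19.7 -29.5] [ 25.5  21.6 -20.6] [ 18.4  18.1 -25.4]
-20 19 [-17.1  -0.  -19.5] [ 25.1  22.1 -10.6] [ 14.2  18.9 -15. ]
-10 131 [-20.8 -10.3  -9.6] [112.9  23.6  -0. ] [60.9  8.6 -4.5]
0 107 [-20.8   3.8   0.3] [113.2  23.9   9.9] [45.2 12.8  5.4]
10 96 [-20.5   4.8  10. ] [113.4  23.6  19.8] [42.1 13.1 14.9]
20 47 [-19.4   0.1  20.1] [107.4  23.6  30. ] [ 9.2 17.9 24.6]
30 32 [-19.4   5.5  30.1] [25.1 22.6 39.6] [ 4.6 18.7 34.9]
40 38 [-18.7  -2.3  40.5] [26.  23.1 49.6] [ 6.5 18.6 44.6]
50 34 [-18.4  -2.3  50.2] [25.3 23.2 59. ] [ 3.2 18.1 55.1]
60 17 [-17.6  -4.1  60.1] [25.2 23.2 65.5] [ 3.7 16.4 61.6]
326 365 137 153
[ 420.86151032 -299.05181754  238.43250615] [ 0.01791929 -0.14725049 -2.47209558] [ 65.5  29.5 -49.6 104.7  26.2  58.1  93. ] 19.65
```

```bash
cat >> m.py <<'E'
def goal(code=np.array([634.,7,86]),yaw=-4.7,off=np.array([2.2,0,66.8]),dist=90,ang=45):
    a=np.radians(yaw);t=np.radians(ang)
    d=np.array([np.sin(t)*np.cos(a),np.sin(t)*np.sin(a),-np.cos(t)]);y=np.array([-np.sin(a),np.cos(a),0]);R=np.stack([np.cross(y,d),y,d],1)
    return code-dist*d-R@off,R
E
python3 - <<'E'
from m import *
p,R=goal();print(p);plan(p,R);plan([500,15,240],down(85.3))
E
```

```text
[525.04888816  15.95741193 198.42997821]
turn units(6deg), tool [ 0.17 -7.51  0.39]
pos [ 420.9 -299.1  238.4] shift old tool units [-1.841  6.375  0.805] ('after turn', array([-0.538,  6.45 ,  1.669]))
turn units(6deg), tool [ 0.01 -0.02  0.42]
pos [ 420.9 -299.1  238.4] shift old tool units [-1.34   6.337 -0.026] ('after turn', array([-1.063,  6.39 , -0.031]))
```

Emit:
drive_tool([
  [[0,0,0],[-0.1,0.4,-0.1],0.2],
  [[0,0,0],[-0.14,0.65,-0.1],0.2],
  [[0,0,0],[-0.14,0.65,-0.1],0.2],
  [[0,0,0],[-0.14,0.65,0],0.2],
  [[0,0,0],[-0.14,0.65,0],0.2],
  [[0,0,0],[-0.14,0.65,0],0.2],
  [[0,0,0],[-0.14,0.65,0],0.2],
  [[0,0,0],[-0.14,0.65,0],0.2],
  [[0,0,0],[-0.14,0.65,0],0.2],
  [[0,0,0],[-0.12,0.7,0],0.2],
])

```text
t: 20.9
eef_pos: [500.4, 15.5, 254.7]
tcp_rot: [[-0.999, 0.037, 0.0], [0.037, 0.999, 0.001], [0.0, 0.001, -1.0]]
force: [0.9, -0.0, -0.9]
gripper_width: 39.7
finger_force: 54.9
```

Emit:
drive_tool([
  [[0,0,0.4],[0,0,0],0.2],
  [[0,-0.5,0],[0,0,0],0.2],
  [[0,-0.7,0],[0,0,0],0.2],
  [[0,-0.7,0],[0,0,0],0.2],
  [[0,-0.7,0],[0,0,0],0.2],
  [[0,-0.7,0],[0,0,0],0.2],
  [[0,-0.5,0],[0,0,0],0.2],
  [[0,0,0],[0,0,0],0.2],
])

```text
t: 21.9
eef_pos: [498.9, 12.5, 254.2]
tcp_rot: [[-0.92, 0.081, 0.385], [0.074, 0.997, -0.033], [-0.386, -0.002, -0.922]]
force: [-0.2, -0.7, -2.0]
gripper_width: 39.8
finger_force: 54.9
```

```bash
python3 - <<'E'
from m import *
p,R=goal();plan(p,R);print(robot.sense()['joints'].round(1),robot.sense()['t'])
E
```

```text
turn units(6deg), tool [-0.01 -3.72  0.02]
pos [498.9  12.5 254.2] shift old tool units [-0.046  0.114  1.228] ('after turn', array([0.423, 0.113, 1.153]))
[ 27.9  13.6 -43.9 127.2  39.7  26.1  38.5] 21.9
```

Emit:
drive_tool([
  [[0,0,0],[-0.2,0.05,0.2],0.2],
  [[0,0,0],[0,0.05,0.3],0.2],
  [[0,-0.6,0],[0,0,0.2],0.2],
  [[0,-0.6,0],[0,0,0.1],0.2],
  [[0,-0.6,0],[0,0,0],0.2],
  [[0,0,0],[0,0,0],0.2],
])

```text
t: 22.65
eef_pos: [527.4, 11.3, 223.1]
tcp_rot: [[-0.852, 0.086, 0.516], [0.068, 0.996, -0.055], [-0.519, -0.012, -0.855]]
force: [-0.7, 0.9, -1.6]
gripper_width: 40.0
finger_force: 54.9
```

```bash
python3 - <<'E'
from m import *
p,R=goal();plan(p,R);print(robot.sense()['joints'].round(1),robot.sense()['t'])
E
```

```text
turn units(6deg), tool [-0.11 -2.29  0.04]
pos [527.4  11.3 223.1] shift old tool units [0.302 0.094 0.392] ('after turn', array([0.387, 0.088, 0.31 ]))
[  8.8  16.  -23.7 134.9  90.1  15.8 -12.9] 22.65
```

Emit:
drive_tool([
  [[0,-0.3,0],[0,0,0],0.2],
  [[0,-0.3,0],[0,0,0],0.2],
  [[0,-0.3,0],[0,0,0],0.2],
  [[0,-0.3,0],[0,0,0],0.2],
  [[0,-0.3,0],[0,0,0],0.2],
  [[0,-0.3,0],[0,0,0],0.2],
  [[0,0,0],[0,0,0],0.2],
])

```text
t: 23.52
eef_pos: [539.1, 7.2, 222.6]
tcp_rot: [[-0.763, 0.099, 0.638], [0.064, 0.995, -0.078], [-0.643, -0.019, -0.766]]
force: [-0.0, 0.8, -1.8]
gripper_width: 39.6
finger_force: 55.0
```

```bash
python3 - <<'E'
from m import *
p,R=goal();plan(p,R);print(robot.sense()['joints'].round(1),robot.sense()['t'])
E
```

```text
turn units(6deg), tool [-0.25 -0.83 -0.  ]
pos [539.1   7.2 222.6] shift old tool units [0.537 0.156 0.178] ('after turn', array([0.551, 0.152, 0.134]))
[ 37.3  31.7 -71.2 141.2 107.8  49.5 -32.1] 23.525
```

The elbow and joint 3 are at their limits. I'll fit the arm's kinematics from the logged poses to find out which aim directions can be reached.

```bash
cat > kin.py <<'E'
import numpy as np, itertools
from scipy.optimize import least_squares
from scipy.spatial.transform import Rotation as Ro
def fk(par,q):
    sg=par['s'];o=par['x'][:7];h,L1,a,b,L2,c,L3=par['x'][7:]
    th=[sg[i]*q[i]+o[i] for i in range(7)]
    R=np.eye(3);p=np.zeros(3)
    for i,(ax,t) in enumerate([('z',(0,0,h)),('y',(0,0,0)),('z',(a,0,L1)),('y',(b,0,L2)),('z',(0,0,0)),('y',(c,0,L3)),('z',(0,0,0))]):
        R=R@Ro.from_euler(ax,th[i],degrees=True).as_matrix();p=p+R@np.array(t)
    return R,p
E
cat > fit.py <<'E'
from kin import *; import pickle
def dn(yx): 
    y=np.array([yx[0],yx[1],0]);y/=np.linalg.norm(y);z=np.array([0,0,-1.]);return np.stack([np.cross(y,z),y,z],1)
RH=np.array([[-0.92,0.081,0.385],[0.074,0.997,-0.033],[-0.386,-0.002,-0.922]])
RI=np.array([[-0.852,0.086,0.516],[0.068,0.996,-0.055],[-0.519,-0.012,-0.855]])
RJ=np.array([[-0.763,0.099,0.638],[0.064,0.995,-0.078],[-0.643,-0.019,-0.766]])
D=[([67.5,36.05,2.2,86.99,-1.55,57.08,-1.15],[208.5,-615.1,204.7],dn([.321,-.947])),
([36.3,21.4,-20.4,110.9,9.6,49.4,17.8],[437.3,-200.2,230.3],dn([.993,.12])),
([9.2,35.7,-20.7,88,13.9,58.8,-19.4],[637.6,6,213.2],dn([.997,-.075])),
([9.5,34,-20.9,86,13,62.2,-19.4],[638,4.4,243.5],dn([.996,-.091])),
([22.3,38.9,-44.9,85.8,28.7,67.3,59.7],[637.1,4,240.8],dn([.05,.999])),
([65.2,30.8,-48.2,106.2,27.7,55.6,91.6],[416.7,-306.1,217.9],dn([.057,.998])),
([65.5,29.5,-49.6,104.7,26.2,58.1,93],[420.9,-299.1,238.4],dn([.039,.999])),
([27.9,13.6,-43.9,127.2,39.7,26.1,38.5],[498.9,12.5,254.2],RH),
([8.8,16,-23.7,134.9,90.1,15.8,-12.9],[527.4,11.3,223.1],RI),
([37.3,31.7,-71.2,141.2,107.8,49.5,-32.1],[539.1,7.2,222.6],RJ)]
best=None
def res(x,s):
    r=[]
    for q,p,R in D:
        r_,p_=fk(dict(s=s,x=x),q); r+=[*(p_-p)/100,*(r_-R).ravel()]
    return np.array(r)
for s in itertools.product([1,-1],repeat=7):
    if s[1]<0: continue
    if s[5]<0: continue   # sign ambiguities, absorbed by offsets of 180
    for o4 in (0,180):
        x0=np.array([0,0,0,o4*0,0,o4,0,300,300,0,0,340,0,250.])
        f=least_squares(res,x0,args=(s,),x_scale=np.r_[np.ones(7)*20,np.ones(7)*100],max_nfev=60)
        if best is None or f.cost<best[0]: best=(f.cost,s,f.x);print(f.cost,s,f.x.round(1),flush=True)
    if best[0]<0.005: break
f=least_squares(res,best[2],args=(best[1],),x_scale=np.r_[np.ones(7)*20,np.ones(7)*100]);print(f.cost,f.x.round(2),'max pos err',max(np.abs(f.fun.reshape(-1,12)[:,:3]).ravel())*100)
pickle.dump(dict(s=best[1],x=f.x),open('kin.pkl','wb'))
E
time timeout 400 python3 fit.py
```

```text
61.84136693254243 (1, 1, 1, 1, 1, 1, 1) [ 7.4800e+01  1.3000e+00 -3.2000e+00  2.8400e+01  1.5000e+00 -2.9100e+01
 -3.0300e+01  3.7809e+03  5.1540e+02  8.0300e+01  2.8890e+02  1.1856e+03
  7.2930e+02  2.8200e+03]
61.84136685885049 (1, 1, 1, 1, -1, 1, 1) [ 7.4800e+01  1.3000e+00 -3.2000e+00  2.0840e+02 -1.5000e+00  1.5090e+02
 -3.0300e+01  3.7809e+03  5.1540e+02  8.0300e+01 -2.8890e+02 -1.1856e+03
  7.2930e+02  2.8200e+03]
61.1373155624922 (1, 1, 1, 1, -1, 1, -1) [ 26.3 -36.7  77.8  59.3  -2.9 -23.3 198.5 830.9 421.4 109.4 -38.1 262.4
 389.9 908.3]
59.157748614506865 (1, 1, 1, -1, -1, 1, -1) [-173.2  -38.8   84.   -44.9   -5.6  -85.3   13.6 -417.2 1392.5  610.3
  566.1 1495.3 -989.3 -196.4]
17.473518591581414 (-1, 1, 1, 1, 1, 1, 1) [  25.4   74.8   53.5 -195.9  -93.8   82.3    7.7    6.3  329.  -355.2
  180.1   96.4  112.4    5. ]
4.052842324378691 (-1, 1, 1, 1, 1, 1, -1) [  28.6   91.4   55.9 -224.5  -98.2   99.1  -15.1  137.2  261.5 -356.9
  177.6    4.9   86.9   23. ]
1.3792340767607754 (-1, 1, 1, 1, 1, 1, -1) [ 114.1  145.6  -56.7   74.8   -9.   130.9  -98.6  220.5  456.2  705.6
  
[... 351 characters left out ...]
2
  1.070e+01  3.695e+02]
0.00587229323673451 (-1, 1, -1, 1, 1, 1, -1) [-7.000e-01  7.000e-01 -1.800e+00  1.797e+02  2.000e-01  1.791e+02
  8.790e+01  3.345e+02  5.584e+02 -1.400e+00  1.300e+00 -3.854e+02
  1.070e+01  3.695e+02]
0.005872293236727979 (-1, 1, -1, 1, -1, 1, -1) [-7.000e-01  7.000e-01 -1.800e+00 -3.000e-01 -2.000e-01 -9.000e-01
  8.790e+01  3.345e+02  5.584e+02 -1.400e+00 -1.300e+00  3.854e+02
  1.070e+01  3.695e+02]
0.005872293236727979 [-7.0000e-01  6.9000e-01 -1.8400e+00 -3.4000e-01 -1.9000e-01 -8.8000e-01
  8.7900e+01  3.3446e+02  5.5842e+02 -1.4400e+00 -1.3000e+00  3.8536e+02
  1.0670e+01  3.6950e+02] max pos err 4.5108071908149725
real	2m20.764s
user	2m20.723s
sys	0m0.266s
```

```bash
cat > ik.py <<'E'
from kin import *; import pickle
from m import goal
par=pickle.load(open('kin.pkl','rb'))
lo=np.array([-175.42,-21.48,-71.46,10.55,-63.04,13.31,-168.57]);hi=np.array([175.42,121.26,75.88,141.38,243.04,113.54,168.57])
def ik(p,R,q0,w=0.003,m=2.):
    f=lambda q:np.r_[(lambda r:[*(r[1]-p)/10,*((r[0]-R).ravel()*10)])(fk(par,q)),w*(q-q0)]
    s=least_squares(f,np.clip(q0,lo+m+.1,hi-m-.1),bounds=(lo+m,hi-m),max_nfev=200)
    r=fk(par,s.x);return s.x,np.linalg.norm(r[1]-p),np.degrees(np.arccos(np.clip((np.trace(r[0].T@R)-1)/2,-1,1)))
E
python3 - <<'E'
from ik import *
qc=np.array([37.3,31.7,-71.2,141.2,107.8,49.5,-32.1])
q180=np.array([0,20,0,138,180,25,-95.])
for ang,yaw in((45,-5),(45,-20),(45,-28),(45,-33),(42,-20),(42,-25),(40,-15),(40,-20)):
    p,R=goal(yaw=yaw,ang=ang)
    for n,q0 in(('cur',qc),('180',q180)):
        q,e,a=ik(p,R,q0);print(ang,yaw,n,p.round(0),q.round(0),'err mm %.1f deg %.1f'%(e,a))
E
```

```text
45 -5 cur [525.  17. 198.] [ 34.  33. -69. 139. 103.  49. -30.] err mm 9.6 deg 10.4
45 -5 180 [525.  17. 198.] [ 34.  33. -69. 139. 103.  49. -30.] err mm 9.6 deg 10.4
45 -20 cur [531.  44. 198.] [ 15.  42. -69. 139.  99.  75. -54.] err mm 3.9 deg 4.2
45 -20 180 [531.  44. 198.] [ 11.  36. -60. 139. 100.  67. -55.] err mm 3.9 deg 4.2
45 -28 cur [537.  58. 198.] [  6.  41. -61. 138.  98.  76. -64.] err mm 0.0 deg 0.0
45 -28 180 [537.  58. 198.] [-36.  28.   4. 139. 108.  38. -75.] err mm 0.0 deg 0.0
45 -33 cur [542.  67. 198.] [  3.  41. -60. 134.  93.  78. -65.] err mm 0.0 deg 0.0
45 -33 180 [542.  67. 198.] [-32.  29.  -6. 134.  95.  44. -68.] err mm 0.0 deg 0.0
42 -20 cur [537.  42. 204.] [ 18.  39. -69. 139. 100.  70. -52.] err mm 1.3 deg 1.4
42 -20 180 [537.  42. 204.] [ -4.  25. -30. 139. 107.  44. -59.] err mm 1.4 deg 1.5
42 -25 cur [540.  51. 204.] [ 12.  38. -64. 138.  98.  70. -57.] err mm 0.0 deg 0.0
42 -25 180 [540.  51. 204.] [-36.  25.   9. 138. 111.  30. -71.] err mm 0.0 deg 0.1
40 -15 cur [538.  33. 208.] [ 25.  36. -69. 139. 102.  61. -44.] err mm 1.5 deg 1.6
40 -15 180 [538.  33. 208.] [  8.  24. -39. 139. 108.  41. -51.] err mm 1.7 deg 1.8
40 -20 cur [541.  41. 208.] [ 19.  36. -66. 139. 100.  64. -50.] err mm 0.0 deg 0.0
40 -20 180 [541.  41. 208.] [-39.  23.  19. 139. 128.  22. -78.] err mm 0.1 deg 0.0
```

```bash
python3 - <<'E'
from ik import *
from m import *
p,R=goal(yaw=-23,ang=42);print(p.round(1));plan(p,R);s=robot.sense()
q,e,a=ik(p,R,s['joints'],m=1);print(q.round(0),e,a)
E
```

```text
[538.9  47.4 204. ]
turn units(6deg), tool [ 1.76 -0.3   2.29]
pos [539.1   7.2 222.6] shift old tool units [0.294 0.806 0.22 ] ('after turn', array([0.485, 0.738, 0.065]))
[ 14.  38. -64. 139. 100.  69. -56.] 0.01079609444151366 0.014658497481269541
```

Emit:
drive_tool([
  [[0,0,0],[0,0.3,0],0.2],
  [[0.3,0,0.4],[0,0.2,0],0.2],
  [[0.35,0,0.45],[0,0.15,0],0.2],
  [[0.35,0,0.45],[0,0.1,0],0.2],
  [[0.35,0,0.45],[0,0.1,0],0.2],
  [[0.35,-0.1,0.45],[0,0,0],0.2],
  [[0,0,0],[0,0,0],0.2],
])

```text
t: 24.4
eef_pos: [545.0, 58.7, 225.9]
tcp_rot: [[-0.702, 0.365, 0.612], [0.274, 0.931, -0.241], [-0.658, -0.001, -0.753]]
force: [-0.1, -0.5, -1.8]
gripper_width: 40.0
finger_force: 55.0
```

```bash
python3 - <<'E'
from m import *
p,R=goal(yaw=-23,ang=42);plan(p,R);s=robot.sense();print(s['joints'].round(1),s['t'],s['tcp_rot'][:,2])
E
```

```text
turn units(6deg), tool [ 0.17 -0.14  0.21]
pos [545.   58.7 225.9] shift old tool units [ 0.311 -0.256  0.309] ('after turn', array([ 0.31 , -0.257,  0.309]))
[ 15.9  33.6 -66.4 135.1  92.8  65.3 -46.1] 24.4 [ 0.6123275  -0.24078572 -0.75304533]
```

Emit:
drive_tool([
  [[0.1,-0.07,0.1],[0.1,-0.1,0.1],0.2],
  [[0.07,-0.07,0.1],[0.1,-0.1,0.1],0.2],
  [[0,0,0],[0.1,-0.05,0.1],0.2],
  [[0,0,0],[0,0,0],0.2],
  [[0,0,0],[0,0,0],0.2],
  [[0,0,0],[0,0,0],0.2],
])

```text
t: 25.15
eef_pos: [539.6, 45.5, 204.8]
tcp_rot: [[-0.682, 0.393, 0.617], [0.291, 0.92, -0.264], [-0.671, -0.0, -0.742]]
force: [0.0, -0.7, -1.7]
gripper_width: 39.9
finger_force: 55.0
```

```bash
python3 - <<'E'
from m import *
p,R=goal(yaw=-23,ang=42);plan(p,R);s=robot.sense();print(s['joints'].round(1),s['t'],s['tcp_rot'][:,2])
c=grab('side');t=grab('top')
M=np.zeros((600,800,3),np.uint8)
M[:600,:480]=cv2.resize(c['img'][150:270,205:301],(480,600),interpolation=2)
M[:400,480:]=cv2.resize(t['img'][120:220,240:320],(320,400),interpolation=2)
cv2.imwrite('pics/g6.png',M)
T=np.array(s['tcp_rot'])
for n,cc in(('side',c),('top',t)):
    P=cloud(cc);L=(P-s['eef_pos'])@T
    print(n)
    for lo in range(-40,80,10):
        k=L[(abs(L[...,0])<130)&(abs(L[...,1])<26)&(L[...,2]>lo)&(L[...,2]<=lo+10)]
        if len(k)>3:print(lo,len(k),np.percentile(k,3,axis=0).round(1),np.percentile(k,97,axis=0).round(1),np.median(k,0).round(1))
    I=cv2.cvtColor(cc['img'],cv2.COLOR_BGR2HSV);b=(I[...,0]>100)&(I[...,0]<130)&(I[...,1]>130)&(abs(P[...,1])<60)&(P[...,0]>600)&(P[...,0]<670)&(P[...,2]>90)
    q=P[b];print('grip',len(q),np.median(q,0) if len(q) else '')
E
```

```text
turn units(6deg), tool [-0.02  0.02 -0.01]
pos [539.6  45.5 204.8] shift old tool units [ 0.03   0.03  -0.007] ('after turn', array([ 0.03 ,  0.03 , -0.007]))
[ 13.6  36.5 -64.4 137.9  96.3  68.6 -52.8] 25.15 [ 0.61692591 -0.26360656 -0.74156187]
side
-40 10 [-20.1  18.1 -35. ] [ 20.9  21.2 -30.3] [ 12.5  19.3 -32. ]
-30 19 [-19.7  14.8 -28.7] [ 22.5  22.5 -20.1] [  9.7  18.7 -23.9]
-20 25 [-20.4   1.  -19. ] [ 82.2  22.1 -10.2] [ 11.9  18.5 -14.7]
-10 235 [-13.8 -11.2  -8.1] [106.8  19.5  -0.5] [61.1  5.  -5.3]
0 104 [-17.7   9.3   0.2] [107.3  21.4   9.5] [45.1 12.8  6. ]
10 83 [-19.4   9.5  10.2] [105.3  20.8  19.5] [35.7 12.8 15. ]
20 37 [-18.6   7.1  20.2] [23.1 21.4 29.1] [ 3.7 18.9 25.7]
30 35 [-19.1  13.7  30.6] [22.7 20.7 39.8] [ 2.1 19.5 34.7]
40 34 [-20.8  15.7  40.5] [21.3 21.4 49.8] [ 1.6 18.7 45.9]
50 30 [-20.3  13.1  50.1] [21.9 20.9 59. ] [-0.2 19.2 55. ]
60 12 [-21.4  15.2  60.4] [20.1 19.7 65.2] [-4.5 17.5 61.6]
grip 104 [633.3303474   21.84665625 130.08255607]
top
-40 93 [-23.1 -24.3 -39.7] [ -6.1  23.6 -30.3] [-20.   -0.5 -35.3]
-30 74 [-22.9 -24.  -29.7] [ -7.9  24.6 -20.4] [-20.4  -1.4 -25.1]
-20 81 [-22.5 -23.  -19.7] [ -7.   24.4 -10.3] [-20.5   1.3 -15. ]
-10 176 [-22.5 -22.5  -8.9] [99.2 18.  -0.9] [63.1 -1.9 -4.8]
0 65 [-23.3 -20.7   0.3] [96.6 18.3  9.5] [-20.9  -1.6   4.7]
10 60 [-22.5 -20.3  10.4] [-11.   17.4  19.4] [-20.9  -2.7  15.2]
20 54 [-22.9 -20.6  20.3] [-15.1  16.9  29.1] [-21.4  -2.2  25.2]
30 57 [-23.4 -20.7  30.4] [-5.4 16.9 39.7] [-20.9  -1.4  34.3]
40 56 [-22.6 -20.7  40.3] [-2.1 17.  49.8] [-20.9  -2.2  44.3]
50 55 [-23.3 -20.8  50.3] [-1.  18.4 59.6] [-21.   -2.4  53.5]
60 22 [-21.9 -18.9  60.4] [-18.   15.7  65.2] [-20.5  -2.7  61.9]
grip 106 [635.05533927   7.78172691 137.56162336]
```

View pics/g6.png

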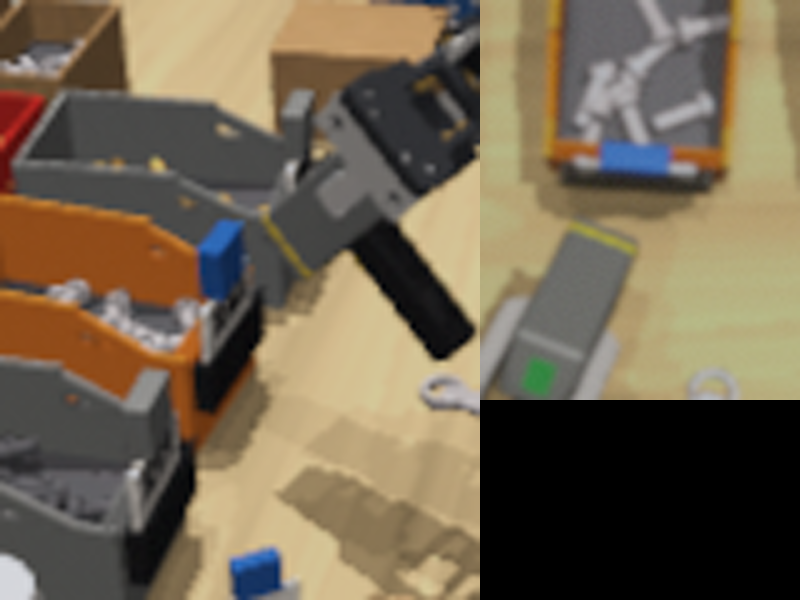

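The plate is home with its stripes facing outwards. The barrel lies parallel to the tool axis (its face stays at x=-21 along the whole length), and the nose points at the label (side crop (290,240)). I'll make one small correction and let it settle.

Emit:
drive_tool([
  [[0,0,0],[0.03,0.03,0],0.2],
  [[0,0,0],[0,0,0],0.2],
  [[0,0,0],[0,0,0],0.2],
  [[0,0,0],[0,0,0],0.2],
  [[0,0,0],[0,0,0],0.2],
  [[0,0,0],[0,0,0],0.2],
])

```text
t: 26.0
eef_pos: [539.0, 47.2, 203.5]
tcp_rot: [[-0.682, 0.393, 0.617], [0.291, 0.92, -0.264], [-0.671, -0.001, -0.742]]
force: [0.2, 0.5, -1.8]
gripper_width: 39.4
finger_force: 55.0
```

```bash
python3 - <<'E'
from m import *
p,R=goal(yaw=-23,ang=42);plan(p,R);s=robot.sense()
d=s['tcp_rot'][:,2];n=s['eef_pos']+s['tcp_rot']@np.array([2,-.3,66.4]);c=np.array([633.8,7.5,86]);r=c-n
print('nose',n,'along',r@d,'miss',np.linalg.norm(r-(r@d)*d),'dq',np.abs(s['dq']).max(),s['t'])
if np.linalg.norm(r-(r@d)*d)<4 and abs(r@d-90)<5: print(robot.sign_off())
E
```

```text
turn units(6deg), tool [-0.02  0.02 -0.01]
pos [539.   47.2 203.5] shift old tool units [-0.006  0.003 -0.01 ] ('after turn', array([-0.006,  0.003, -0.01 ]))
nose [578.42171507  29.94429185 152.85957448] along 89.66106900122756 miss 1.2633620671857284 dq 0.09945464115300316 26.0
the job is handed in; nothing more can be done
None
```

I've handed the job in at 26 s: the plate is fully home in the orange bin's pocket with its stripes outwards, and the scanner is held still about 90 mm from the middle of the stripes, aimed within about 1.5 mm by my measurements, but tipped 42° and about 18° to one side of straight-on because the arm could not reach a straight-on 45°.

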